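# Take a plant pot's temperature inside a glass terrarium

## Task

Check how warm the terracotta pot in the terrarium is: swing the terrarium's glass door wide open, pick up the yellow infrared thermometer and, sighting in through the open doorway with its lens 10 to 15 cm short of the pot, keep it aimed at the middle of the pot's side, quite still, for two seconds (it scans by itself; it cannot read through glass). Then lay the thermometer back down on its side on the cork mat, setting it down rather than dropping it, and leave the door open. Leave the pots and everything else on the table where they are.

Things in the scene. Friction and masses are not known exactly. Their poses are not given: they have to be found in the camera images.
- terrarium: glass terrarium, fixed, 220 mm deep (x), 280 wide (y), 290 high; black frame, glass sides and back, wire-mesh top, pale grid floor 60 mm above the table. Origin: centre of underside; -x is the front with the door. Clear doorway in the front plane (x = -0.11): y from -0.125 to 0.125, 70 to 275 mm above the table
- door (a joint): glass front door, 250 mm wide, 196 high, 5 thick, lower edge 74 mm above the table, hinged upright at the left edge seen from the robot (terrarium +y). Rad: 0 closed, grows as the free edge swings towards the robot, stop at 2.0; 1.57 is square to the front. Starts at 0 to 0.12; light friction (0.12 N m), no spring or catch, stays where left
- door_handle (a point): grip point of the door handle: upright round steel bar 12 mm thick, 40 mm out from the door's mid-plane, 225 mm along the door from the hinge. The bar spans 199 to 267 mm above the table; this point is 252 mm up, 38 mm below the terrarium's top. Fingers coming straight down can pinch it across the door's width. Moves and turns with the door
- door_hinge (a point): point on the door's hinge axis (vertical), at mid-height of the door; its axes turn with the door: y points along the door from the free edge to the hinge, -x outwards from the outer face
- thermometer: infrared thermometer, pistol shape, yellow and black, 0.15 to 0.26 kg, lying on its side on the mat: flat-sided barrel 140 long, 44 wide, 40 mm thick, then a black nose 38 mm across. Origin on the underside, mid-barrel; x to the nose, z up as it lies; the handle (34 mm thick, 90 long) sticks out to -y from the rear (x -0.08 to -0.03). Scans continuously, no trigger needed, along +x from the lens
- thermometer_lens (a point): centre of the lens, at the front of the nose: 90 mm ahead of the thermometer's origin, 20 mm above its underside, on the barrel's axis. Its axes are the thermometer's; x is the sight line
- thermometer_grip (a point): a good place to grip the barrel: on its axis, 15 mm ahead of the thermometer's origin, 20 mm above its underside; pinch across the 44 mm width (along the thermometer's y), ahead of the handle. It balances near here (centre of mass about 20 mm behind this point and 10 mm towards the handle)
- mat: cork mat, fixed on the table, 260 mm (x) by 200 mm (y), 4 mm thick; origin: centre of its underside
- terracotta_pot: orange-brown terracotta pot with an aloe, standing on the terrarium's floor beside the white pot, left or right; 80 mm high, 56 mm in diameter at the foot, 70 mm below the rim, 82 mm at the rim, leaves to about 160 mm; loose, 0.45 kg. Origin: centre of its underside, its axis about 0.11 m behind the doorway's plane
- terracotta_pot_mid (a point): the point to aim at: on the terracotta pot's axis at half its height (40 mm above its foot, about 100 mm above the table)
- white_pot: white pot with a fern, same size, loose, in the terrarium beside the terracotta pot; bystander. Origin: centre of its underside
- phone: bystander: black phone lying flat, 148 x 72 x 8 mm; origin: centre of its underside
- eyeglasses: bystander: folded black eyeglasses, 140 mm wide (y), 45 mm deep, 48 mm high; origin: middle of the underside
- earbuds_case: bystander: green earbuds case, 58 x 46 x 24 mm; origin: centre of its underside
- gnome: bystander: ceramic gnome with a grey pointed hat, 174 mm high, 92 mm across the hat's brim; origin: centre of its underside
- conifer: bystander: small conifer in a white pot on the table, 200 mm high, 84 mm across; origin: centre of its underside
- mister: bystander: amber plant-mister bottle, 171 mm high, 72 mm in diameter; origin: centre of its underside
Things that resemble listed ones, but are neither listed nor needed, are in the scene too. Leave any purple look-alike of the terracotta_pot alone.

How it is judged:
By the outcome, as a careful person would: the job done as asked, in the order asked, and still so for the second after the job is handed in, with the robot touching nothing.
It also fails if it takes over 64 s, if anything falls off the work surface, if the arm or the gripper's body presses on something with over 40 N, if the wrist force passes 120 N, or if a joint passes its speed limit or range.

## Robot

A 7-joint arm with a two-finger parallel gripper is mounted at the origin on the work surface. World frame = base frame: x ahead of the robot, y to its left, z up, the work surface at z = 0. Lengths are in m, angles in rad, forces in N, time in s.
With the tool pointing down it reaches from about 0.425 to 0.875 m from the base axis. Payload 4.7 kg.
Tool frame: the origin (TCP) lies between the finger pads; the fingertips stand 19 mm ahead of it and the grasp point (between the pads) is the TCP (ctrl.tip_extent is the distance from the TCP to the fingertips, in m); z points along the fingers, y is the line along which they close (so a half turn about z gives the same grasp; the last joint's range is limited). The gripper opens to 87 mm and grips with 3 to 60 N. Pads are 19 mm wide; open, the fingers measure 117 mm over their backs; the gripper's body (75 mm by 190 mm) begins 51 mm behind the grasp point.
Start: joints at [1.296, 0.321, -0.07, 1.45, 0.023, 1.371, -0.057], TCP at [0.185, -0.623, 0.242] pointing down, gripper open.
Joint ranges: [-2.86, 2.86], [-0.3, 2.09], [-1.38, 1.24], [0.06, 2.45], [-1.56, 4.7], [0.09, 2.05], [-2.69, 2.69]. Speed limits (rad/s): [2.57, 2.57, 3.14, 3.14, 3.14, 3.14, 3.14].

## Interface

Orientations are given as a rotation vector (axis times angle).
In Python, from bench import ctrl gives the robot as it stands.
- The arm moves only by the shell command python3 -m crank 'ROWS' [OPENING] [FORCE]. ROWS is JSON, a list of rows, each an object of numbers: "tx", "ty", "tz": the shift along the tool's x, y, z in mm; "turn": the turn about the tool's z in units of 5 degrees (1.0 is 5 degrees). In form: [{"tx": .., "ty": .., "tz": .., "turn": ..}, ...]. A call has 1 to 5 rows; each row is the pose to reach, as a shift and turn from the pose commanded when the call began, along the tool's axes at that moment; what a row does not reach only later rows make up. A row lasts 1/8 s, in which the tool goes at most 62.5 mm and 10.7 degrees, less where a joint would pass 70% of its speed; a pose out of reach is approached as far as the arm can. A call with a gripper value outside its range is refused whole. OPENING is the finger opening in mm, from 0 to 87, set as the call begins (- or left out, the last holds). The fingers move at their own pace and stop on an object; FORCE is the grip in N (left out, the last holds). Time passes only in rows, so rows that repeat a pose let the fingers close. It gives the time, the measured TCP pose, the force, the opening and the grip force at its end, in the units of the state.
- ctrl.get_state(): the state, without advancing time (a new reading comes with each control period).
- ctrl.get_image(name): name is "side" or "top" or "wrist"; returns (picture, depth): 420x560x3 uint8, red, green, blue; 420x560 float32, m along the optical axis (not along the pixel's ray), 0 where there is no reading.
- ctrl.camera_model(name): a dict with "intrinsics" (3x3 intrinsics, pixels), "origin" and "orientation" of the camera in the world. Camera axes: x right, y down, z forward; pixel columns grow to the right and rows downward; lengths in m; the calibration is good to about 2 mm. The wrist camera is an equidistant fisheye: a pixel r from the principal point sees the ray r / f radians off the axis. A picture is of the moment at which its call begins: read the wrist's pose just before it. camera_model takes no time and is no camera call; for the wrist camera it gives the pose at the moment of the call.
- ctrl.close_job(): hands the job in; it is judged then, once.
Trained networks look in the newest picture that a camera, given by its name, has taken for a name from the list of things; names that differ only in an ending like _2 or _b are one class to them, and where a whole thing is asked for, a point or a joint stands for the part that bears it (a point fixed in the world has none). Each returns a list of dicts, best first, with "confidence" (0 to 1); they miss things now and then, are a little off and sometimes report something else, mostly with a low value. They report only what shows in the picture. A call takes as long as a camera call. They do not tell look-alikes from the thing itself.
- ctrl.recognise(camera, query): "xyz" ([x, y, z] in m, in world coordinates, good to about 4 mm: the middle of the surface that is visible of it).
- ctrl.mark_of(camera, query): "xyz" ([x, y, z] in m, in world coordinates, good to about 4 mm: a listed point, or the origin of a listed thing).
The state is a dict: "time": time; "joint_positions": joint angles; "qd": joint speeds; "joint_torque": joint torques, N m; "position": TCP position; "tool_rot": TCP orientation; "ft_force": force on the tool from outside, world axes, zero at the start; "torque": the same for the moment, N m; "grip_width": opening from 0.0 (shut) to 1.0 (fully open); "grip_force": force on a finger pad.
Only numpy, scipy, OpenCV 4.12 (cv2) and the standard library are available. Lean on these libraries where they do the work, as an engineer would, in place of code of your own. Each camera call takes 0.05 s, during which the arm holds its last target. There are 200 camera calls.

## Working session

There is one attempt and no reset: what is moved stays moved. The work goes in short steps, Python scripts to look and compute and a shell command to move; the robot and the scene stay as the last step left them, time stands still between calls to the robot, and variables do not carry over. Pictures are saved under pics/ and viewed, at most 10 in all, crops included, and the job is handed in when it is done.

```bash
ls; mkdir -p pics; cat > h.py <<'E'
import numpy as np,cv2
from bench import ctrl
from scipy.spatial.transform import Rotation as R
def snap(cam,fn=None):
    p,d=ctrl.get_image(cam)
    if fn: cv2.imwrite('pics/'+fn,p[:,:,::-1])
    return p,d
def toolshift(target):
    s=ctrl.get_state(); return 1000*(R.from_rotvec(s['tool_rot']).inv().apply(np.array(target)-s['position']))
E
python3 - <<'E'
from h import *
np.set_printoptions(precision=3,suppress=True)
for c in ['side','top']:
    snap(c,c+'0.png'); m=ctrl.camera_model(c); print(c,m)
    for q in ['terrarium','door_handle','door_hinge','thermometer','thermometer_lens','thermometer_grip','mat','terracotta_pot','terracotta_pot_mid','white_pot','phone','eyeglasses','earbuds_case','gnome','conifer','mister']:
        print(q,[(np.round(r['xyz'],3).tolist(),round(r['confidence'],2)) for r in ctrl.mark_of(c,q)][:4])
s=ctrl.get_state();print(s['time'],s['position'],R.from_rotvec(s['tool_rot']).as_matrix())
E
```

```text
pics
side {'intrinsics': array([[495.531,   0.   , 282.304],
       [  0.   , 495.531, 206.663],
       [  0.   ,   0.   ,   1.   ]]), 'origin': array([ 1.04 , -0.024,  1.625]), 'orientation': array([-2.13 , -1.978,  0.305])}
terrarium [([0.75, 0.192, -0.002], 0.7), ([0.735, -0.197, -0.0], 0.37)]
door_handle [([0.586, 0.08, 0.251], 0.95)]
door_hinge []
thermometer [([0.46, -0.316, 0.004], 0.95)]
thermometer_lens [([0.55, -0.294, 0.026], 0.88)]
thermometer_grip [([0.477, -0.309, 0.027], 0.84), ([0.463, 0.545, 0.002], 0.26)]
mat [([0.464, -0.332, -0.0], 0.89)]
terracotta_pot [([0.746, 0.252, 0.065], 0.94), ([0.712, -0.056, 0.0], 0.6)]
terracotta_pot_mid [([0.746, 0.251, 0.102], 0.96), ([0.712, -0.054, 0.039], 0.77)]
white_pot [([0.763, 0.139, 0.06], 0.64), ([0.629, 0.304, 0.171], 0.64), ([0.464, 0.544, 0.003], 0.43)]
phone [([0.382, 0.047, -0.001], 0.76), ([0.722, -0.327, 0.001], 0.18)]
eyeglasses [([0.528, 0.017, 0.002], 0.51)]
earbuds_case [([0.732, -0.196, -0.003], 0.54), ([0.748, 0.248, 0.059], 0.32)]
gnome [([0.719, -0.326, -0.001], 0.86)]
conifer [([0.562, -0.535, -0.001], 0.6), 
[... 721 characters left out ...]
[0.463, -0.328, -0.001], 0.61)]
terracotta_pot [([0.712, -0.062, -0.001], 0.75), ([0.743, 0.247, 0.061], 0.74), ([0.744, 0.256, 0.099], 0.71)]
terracotta_pot_mid [([0.715, -0.061, 0.04], 0.91), ([0.745, 0.256, 0.1], 0.82)]
white_pot [([0.765, 0.142, 0.06], 0.55)]
phone [([0.383, 0.047, -0.002], 0.85), ([0.745, 0.248, 0.06], 0.36)]
eyeglasses [([0.521, 0.018, 0.0], 0.65), ([0.745, 0.253, 0.099], 0.31)]
earbuds_case [([0.735, -0.198, -0.001], 0.59), ([0.556, -0.534, 0.005], 0.57)]
gnome [([0.718, -0.326, 0.002], 0.73)]
conifer [([0.557, -0.536, 0.007], 0.82)]
mister [([0.462, 0.542, 0.0], 0.85)]
1.7 [ 0.185 -0.623  0.242] [[ 0.959  0.285  0.   ]
 [ 0.285 -0.959 -0.   ]
 [-0.     0.    -1.   ]]
```

View pics/top0.png

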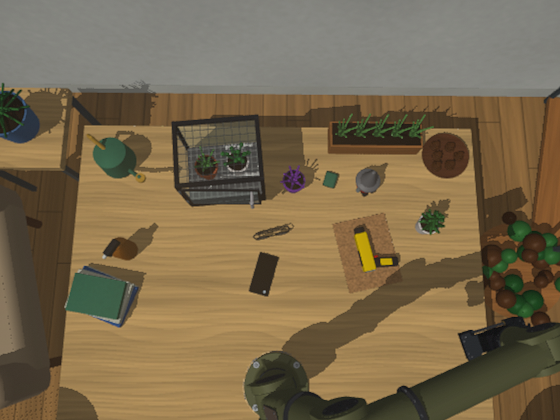

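View pics/side0.png

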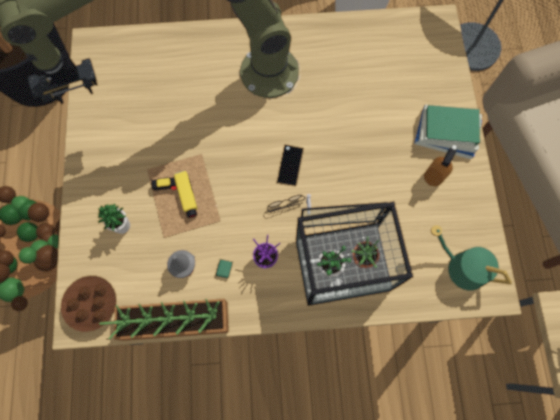

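Top view: the terrarium is at (218,160), and its handle is at (252,200). Two pots could be the terracotta one: the orange-brown pot inside at (207,167), and the purple one on the table at (293,180). The inside pot fits because it is brown and stands beside the white pot at (237,158). The thermometer is at (370,250). I'll confirm with a crop and refine the poses.

```bash
python3 - <<'E'
from h import *
np.set_printoptions(precision=4,suppress=True)
def cloud(c):
    p,d=ctrl.get_image(c); m=ctrl.camera_model(c); K=m['intrinsics']
    v,u=np.indices(d.shape); P=np.stack([(u-K[0,2])/K[0,0]*d,(v-K[1,2])/K[1,1]*d,d],-1)
    W=R.from_rotvec(m['orientation']).apply(P.reshape(-1,3)).reshape(P.shape)+m['origin']
    W[d==0]=np.nan; return p,W
for c in ['top','side']:
    p,W=cloud(c)
    if c=='top': cv2.imwrite('pics/crop.png',cv2.resize(p[105:215,165:315,::-1],None,fx=5,fy=5,interpolation=cv2.INTER_CUBIC))
    X,Y,Z=np.moveaxis(W,-1,0)
    k=(Z>.275)&(Z<.31)&(X>.55)&(X<.95)&(abs(Y-.19)<.25)
    r=cv2.minAreaRect(W[k][:,:2].astype(np.float32)); print(c,'rim',k.sum(),r,np.median(Z[k]))
    hsv=cv2.cvtColor(p,cv2.COLOR_RGB2HSV)
    k=(hsv[...,0]>20)&(hsv[...,0]<35)&(hsv[...,1]>200)&(Z>.03)&(Z<.06)&(abs(X-.47)<.15)&(abs(Y+.32)<.15)
    q=W[k]; print('yellow',k.sum(),np.median(q[:,2]))
    # barrel: drop handle pixels
    ax=np.array([.96,.28]); 
    for _ in range(5):
        o=np.array([.4615,-.3185]); t=(q[:,:2]-o)@np.array([-ax[1],ax[0]]); b=q[abs(t)<.027][:,:2]
        w,V=np.linalg.eigh(np.cov(b.T)); ax=V[:,1]*np.sign(V[0,1])
    s=(b-b.mean(0))@ax
    print('barrel',b.mean(0),np.degrees(np.arctan2(ax[1],ax[0])),cv2.minAreaRect(b.astype(np.float32)))
    for q in ['thermometer_lens','thermometer_grip','terracotta_pot_mid','door_handle']:
        print(q,[(np.round(r['xyz'],3).tolist(),round(r['confidence'],2)) for r in ctrl.mark_of(c,q)][:2])
print(ctrl.get_state()['time'])
E
```

```text
top rim 2033 ((0.7361142039299011, 0.1898544877767563), (0.2487364560365677, 0.281135231256485), 5.324057579040527) 0.2864837449727988
yellow 551 0.04198781344954705
barrel [ 0.4618 -0.3167] 13.537587920650367 ((0.46236658096313477, -0.3176518678665161), (0.13757014274597168, 0.044255685061216354), 13.168031692504883)
thermometer_lens [([0.552, -0.294, 0.024], 0.96)]
thermometer_grip [([0.473, -0.312, 0.023], 0.72)]
terracotta_pot_mid [([0.746, 0.255, 0.099], 0.63), ([0.713, -0.058, 0.041], 0.58)]
door_handle [([0.589, 0.084, 0.249], 0.73)]
side rim 2672 ((0.7385159730911255, 0.19170960783958435), (0.24809542298316956, 0.28313499689102173), 5.4969987869262695) 0.28941127877908446
yellow 0 nan
barrel [nan nan] nan ((0.0, 0.0), (0.0, 0.0), 0.0)
thermometer_lens [([0.551, -0.295, 0.028], 0.59)]
thermometer_grip [([0.477, -0.311, 0.024], 0.91)]
terracotta_pot_mid [([0.714, -0.057, 0.039], 0.76), ([0.747, 0.251, 0.104], 0.58)]
door_handle []
2.2
  return _methods._mean(a, axis=axis, dtype=dtype,
  ret = ret.dtype.type(ret / rcount)
  avg = a.mean(axis, **keepdims_kw)
  ret = um.true_divide(
<stdin>:21: RuntimeWarning: Degrees of freedom <= 0 for slice
  c *= np.true_divide(1, fact)
  c *= np.true_divide(1, fact)
<stdin>:22: RuntimeWarning: Mean of empty slice.
<stdin>:23: RuntimeWarning: Mean of empty slice.
```

View pics/crop.png

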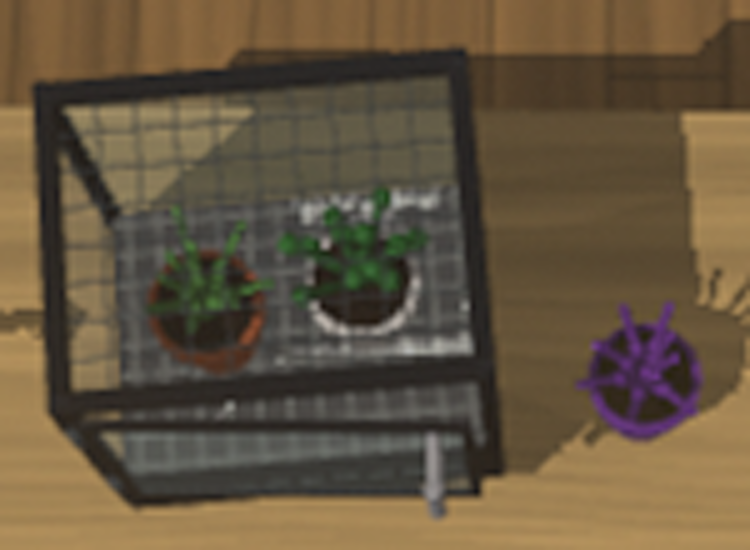

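The crop confirms it: the orange-brown pot is at crop (207,310) with the white pot beside it at (360,290). The purple look-alike stands outside at (645,380). Now I'll move above the handle.

```bash
python3 -m crank '[{"tx":40,"ty":-37,"tz":-50},{"tx":80,"ty":-75,"tz":-70},{"tx":120,"ty":-112,"tz":-90},{"tx":160,"ty":-150,"tz":-120},{"tx":196,"ty":-187,"tz":-158}]' 50 20
python3 -m crank '[{"tx":40,"ty":-37},{"tx":80,"ty":-75},{"tx":120,"ty":-112},{"tx":160,"ty":-150},{"tx":196,"ty":-187}]'
python3 -m crank '[{"tx":40,"ty":-37},{"tx":80,"ty":-75},{"tx":120,"ty":-112},{"tx":160,"ty":-150},{"tx":196,"ty":-187}]'
python3 -m crank '[{"turn":-2},{"turn":-4},{"turn":-6},{"turn":-8},{"turn":-10}]'
python3 -m crank '[{"turn":-2},{"turn":-4},{"turn":-6},{"turn":-8},{"turn":-10}]'
python3 -m crank '[{"turn":-2},{"turn":-4},{"turn":-6},{"turn":-8},{"turn":-10}]'
python3 -m crank '[{"turn":-2},{"turn":-2.7},{"turn":-2.7},{"turn":-2.7}]'
python3 - <<'E'
from h import *
np.set_printoptions(precision=4,suppress=True)
s=ctrl.get_state();print(s['time'],s['position'],s['joint_positions'],R.from_rotvec(s['tool_rot']).as_matrix())
snap('wrist','w1.png')
for c in ['wrist','top']:
  if c=='top': snap(c)
  for q in ['door_handle','door_hinge']:print(c,q,[(np.round(r['xyz'],4).tolist(),round(r['confidence'],2)) for r in ctrl.mark_of(c,q)][:2])
E
```

```text
2.2 [ 0.1851 -0.6231  0.2416] [ 1.2961  0.321  -0.0701  1.4505  0.0226  1.3708 -0.0569] [[ 0.9586  0.2848 -0.    ]
 [ 0.2848 -0.9586 -0.    ]
 [-0.      0.     -1.    ]]
wrist door_handle []
wrist door_hinge []
top door_handle [([0.5888, 0.0822, 0.2522], 0.8)]
top door_hinge [([0.6233, 0.3061, 0.1719], 0.95)]$[0]: bad value
$[0]: bad value
$[0]: bad value
$[0]: bad value
$[0]: bad value
$[0]: bad value
$[0]: bad value
```

```bash
python3 -m crank '[{"tx":40.0,"ty":-37.0,"tz":-50.0,"turn":0.0}]' 50 20;  python3 -m crank '[{"tx":40,"ty":-37,"tz":-20,"turn":0}]' 50 20; python3 -m crank --help; python3 -m crank '[{"tx":0.0,"ty":0.0,"tz":0.0,"turn":0.0}]'
```

```text
time: 2.62
position: [0.2047, -0.5835, 0.2795]
tool_rot: [-3.103, -0.441, 0.006]
ft_force: [1.3, 0.5, 1.5]
grip_width: 0.948
grip_force: 0.0
time: 2.75
position: [0.2365, -0.5369, 0.3057]
tool_rot: [3.107, 0.448, 0.001]
ft_force: [0.9, -0.1, 0.6]
grip_width: 0.853
grip_force: 0.0
time: 2.88
position: [0.2411, -0.534, 0.3071]
tool_rot: [3.103, 0.463, 0.005]
ft_force: [0.2, -0.4, -0.7]
grip_width: 0.743
grip_force: 0.0invalid input: not JSON, or not a number
```

```bash

python3 -m crank '[{"tx":40,"ty":-38,"tz":-30,"turn":0},{"tx":80,"ty":-76,"tz":-60,"turn":0},{"tx":120,"ty":-115,"tz":-88,"turn":0},{"tx":160,"ty":-154,"tz":-88,"turn":0},{"tx":200,"ty":-192,"tz":-88,"turn":0}]'
python3 -m crank '[{"tx":40,"ty":-38,"tz":0,"turn":0},{"tx":80,"ty":-76,"tz":0,"turn":0},{"tx":120,"ty":-115,"tz":0,"turn":0},{"tx":160,"ty":-154,"tz":0,"turn":0},{"tx":200,"ty":-192,"tz":0,"turn":0}]'
python3 -m crank '[{"tx":40,"ty":-38,"tz":0,"turn":0},{"tx":80,"ty":-76,"tz":0,"turn":-1},{"tx":108,"ty":-104,"tz":0,"turn":-2.7},{"tx":108,"ty":-104,"tz":0,"turn":-4.7},{"tx":108,"ty":-104,"tz":0,"turn":-6.7}]'
python3 -m crank '[{"tx":0,"ty":0,"tz":0,"turn":-2},{"tx":0,"ty":0,"tz":0,"turn":-4},{"tx":0,"ty":0,"tz":0,"turn":-6},{"tx":0,"ty":0,"tz":0,"turn":-8},{"tx":0,"ty":0,"tz":0,"turn":-10}]'
python3 -m crank '[{"tx":0,"ty":0,"tz":0,"turn":-2},{"tx":0,"ty":0,"tz":0,"turn":-4},{"tx":0,"ty":0,"tz":0,"turn":-6},{"tx":0,"ty":0,"tz":0,"turn":-8},{"tx":0,"ty":0,"tz":0,"turn":-10}]'
python3 -m crank '[{"tx":0,"ty":0,"tz":0,"turn":-2},{"tx":0,"ty":0,"tz":0,"turn":-4},{"tx":0,"ty":0,"tz":0,"turn":-6},{"tx":0,"ty":0,"tz":0,"turn":-6},{"tx":0,"ty":0,"tz":0,"turn":-6}]'
python3 - <<'E'
from h import *
np.set_printoptions(precision=4,suppress=True)
s=ctrl.get_state();print(s['time'],s['position'],s['joint_positions'],R.from_rotvec(s['tool_rot']).as_matrix())
snap('wrist','w1.png')
for c in ['wrist']:
  for q in ['door_handle','door_hinge']:print(c,q,[(np.round(r['xyz'],4).tolist(),round(r['confidence'],2)) for r in ctrl.mark_of(c,q)][:2])
print(toolshift([.588,.083,.252]))
E
```

```text
time: 3.5
position: [0.3739, -0.2948, 0.3921]
tool_rot: [3.108, 0.45, 0.001]
ft_force: [0.8, 0.3, -0.5]
grip_width: 0.577
grip_force: 0.0
time: 4.12
position: [0.5112, -0.054, 0.3917]
tool_rot: [3.109, 0.45, 0.0]
ft_force: [0.8, 0.6, 0.0]
grip_width: 0.574
grip_force: 0.0
time: 4.75
position: [0.5849, 0.0757, 0.3909]
tool_rot: [-2.842, -1.337, 0.001]
ft_force: [0.8, 0.3, 0.2]
grip_width: 0.577
grip_force: 0.0
time: 5.38
position: [0.5848, 0.0747, 0.3912]
tool_rot: [-2.013, -2.412, 0.001]
ft_force: [-0.6, 0.5, -0.6]
grip_width: 0.577
grip_force: 0.0
time: 6.0
position: [0.5848, 0.0746, 0.3912]
tool_rot: [-0.805, -3.036, 0.0]
ft_force: [-0.7, -0.6, 0.3]
grip_width: 0.571
grip_force: 0.0
time: 6.62
position: [0.5846, 0.0753, 0.3915]
tool_rot: [-0.004, -3.141, -0.0]
ft_force: [0.1, 0.6, -0.5]
grip_width: 0.575
grip_force: 0.0
6.625 [0.5846 0.0753 0.3915] [ 0.7428  0.3804 -1.2432  1.3154  0.3617  1.6903  1.1359] [[-1.      0.0028 -0.0003]
 [ 0.0028  1.      0.    ]
 [ 0.0003  0.     -1.    ]]
wrist door_handle [([0.5873, 0.0791, 0.2525], 0.67)]
wrist door_hinge [([0.6303, 0.3119, 0.1705], 0.98)]
[ -3.5744   7.332  139.7374]
```

View pics/w1.png

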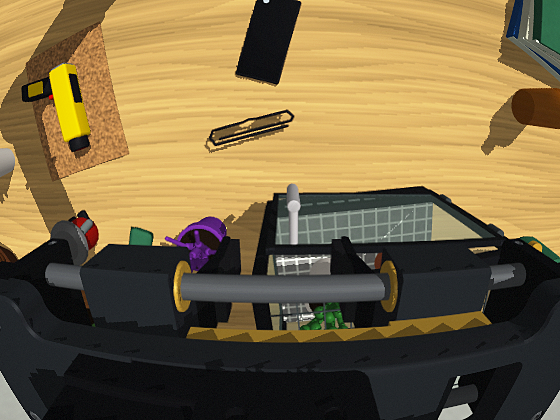

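The wrist view shows the handle bar at (293,200), between the fingers. I'll descend and pinch it.

```bash

python3 -m crank '[{"tx":-3,"ty":6,"tz":40,"turn":0},{"tx":-3,"ty":6,"tz":80,"turn":0},{"tx":-3,"ty":6,"tz":110,"turn":0},{"tx":-3,"ty":6,"tz":130,"turn":0},{"tx":-3,"ty":6,"tz":139,"turn":0}]'
python3 -m crank '[{"tx":0,"ty":0,"tz":0,"turn":0},{"tx":0,"ty":0,"tz":0,"turn":0},{"tx":0,"ty":0,"tz":0,"turn":0},{"tx":0,"ty":0,"tz":0,"turn":0},{"tx":0,"ty":0,"tz":0,"turn":0}]' 5 15
python3 -m crank '[{"tx":0,"ty":0,"tz":0,"turn":0},{"tx":0,"ty":0,"tz":0,"turn":0},{"tx":0,"ty":0,"tz":0,"turn":0}]'
python3 -c "
from h import *
print(ctrl.get_state()['joint_positions'])"
```

```text
time: 7.4
position: [0.5872, 0.0816, 0.2521]
tool_rot: [0.0, -3.141, 0.001]
ft_force: [0.5, 0.0, 0.5]
grip_width: 0.577
grip_force: 0.0
time: 8.02
position: [0.5875, 0.0823, 0.2531]
tool_rot: [-0.002, 3.141, 0.001]
ft_force: [-0.3, 0.5, 0.6]
grip_width: 0.129
grip_force: 15.0
time: 8.4
position: [0.5875, 0.0823, 0.2531]
tool_rot: [-0.002, 3.141, 0.001]
ft_force: [1.6, 1.6, 2.6]
grip_width: 0.132
grip_force: 15.0
[ 0.75162368  0.43361701 -1.21258955  1.55258963  0.40791208  1.438944
  1.08758471]
```

```bash

python3 -m crank '[{"tx":19.4,"ty":4.3,"tz":0,"turn":1},{"tx":38.4,"ty":10.3,"tz":0,"turn":2},{"tx":56.8,"ty":17.9,"tz":0,"turn":3},{"tx":74.5,"ty":27.1,"tz":0,"turn":4},{"tx":91.3,"ty":37.7,"tz":0,"turn":5}]'
python3 -m crank '[{"tx":19.4,"ty":4.3,"tz":0,"turn":1},{"tx":38.4,"ty":10.3,"tz":0,"turn":2},{"tx":56.8,"ty":17.9,"tz":0,"turn":3},{"tx":74.5,"ty":27.1,"tz":0,"turn":4},{"tx":91.3,"ty":37.7,"tz":0,"turn":5}]'
python3 -c "
from h import *
print(ctrl.get_state()['joint_positions'])"
```

```text
time: 9.02
position: [0.4962, 0.12, 0.253]
tool_rot: [0.683, 3.065, 0.002]
ft_force: [2.6, 1.7, 3.9]
grip_width: 0.13
grip_force: 15.0
time: 9.65
position: [0.4296, 0.1923, 0.253]
tool_rot: [1.33, 2.843, 0.0]
ft_force: [3.0, 1.6, -0.2]
grip_width: 0.129
grip_force: 15.0
[ 0.92759753 -0.12617796 -1.29307799  1.82761191 -0.12243404  1.34833567
  0.35903913]
```

```bash

python3 -m crank '[{"tx":19.4,"ty":4.3,"tz":0,"turn":1},{"tx":38.4,"ty":10.3,"tz":0,"turn":2},{"tx":56.8,"ty":17.9,"tz":0,"turn":3},{"tx":74.5,"ty":27.1,"tz":0,"turn":4},{"tx":91.3,"ty":37.7,"tz":0,"turn":5}]'
python3 -m crank '[{"tx":19.4,"ty":4.3,"tz":0,"turn":1},{"tx":38.4,"ty":10.3,"tz":0,"turn":2},{"tx":56.8,"ty":17.9,"tz":0,"turn":3},{"tx":74.5,"ty":27.1,"tz":0,"turn":4},{"tx":84,"ty":33,"tz":0,"turn":4.6}]'
python3 -m crank '[{"tx":0,"ty":0,"tz":0,"turn":0},{"tx":0,"ty":0,"tz":0,"turn":0}]'
python3 -c "
from h import *
print(ctrl.get_state()['joint_positions'])"
```

```text
time: 10.28
position: [0.3996, 0.2859, 0.2529]
tool_rot: [1.915, 2.487, -0.002]
ft_force: [-1.1, -1.9, 7.8]
grip_width: 0.133
grip_force: 15.0
time: 10.9
position: [0.4093, 0.3768, 0.253]
tool_rot: [2.371, 2.061, -0.001]
ft_force: [-1.0, -0.3, 4.2]
grip_width: 0.13
grip_force: 15.0
time: 11.15
position: [0.4091, 0.3759, 0.253]
tool_rot: [-2.369, -2.063, 0.0]
ft_force: [-0.6, 0.3, 3.6]
grip_width: 0.132
grip_force: 15.0
[ 0.23118551  0.30841044 -1.2115011   1.64224851  0.29268363  1.39544171
 -1.15443345]
```

```bash

python3 -m crank '[{"tx":0,"ty":0,"tz":0,"turn":0},{"tx":0,"ty":0,"tz":0,"turn":0},{"tx":0,"ty":0,"tz":0,"turn":0},{"tx":0,"ty":0,"tz":-40,"turn":0},{"tx":0,"ty":0,"tz":-95,"turn":0}]' 50 20
python3 -m crank '[{"tx":-15,"ty":10,"tz":-35,"turn":0},{"tx":-60,"ty":40,"tz":-35,"turn":0},{"tx":-115,"ty":70,"tz":-35,"turn":0},{"tx":-173,"ty":95,"tz":-35,"turn":0},{"tx":-233,"ty":110,"tz":-35,"turn":0}]' 80
python3 -m crank '[{"tx":-60,"ty":10,"tz":0,"turn":0},{"tx":-120,"ty":20,"tz":0,"turn":0},{"tx":-180,"ty":25,"tz":0,"turn":0},{"tx":-240,"ty":28,"tz":0,"turn":0},{"tx":-300,"ty":35,"tz":0,"turn":0}]'
python3 -m crank '[{"tx":-60,"ty":8,"tz":0,"turn":2},{"tx":-120,"ty":15,"tz":0,"turn":4},{"tx":-139,"ty":18,"tz":0,"turn":6},{"tx":-139,"ty":18,"tz":0,"turn":8},{"tx":-139,"ty":18,"tz":0,"turn":10}]'
python3 -m crank '[{"tx":0,"ty":0,"tz":60,"turn":2},{"tx":0,"ty":0,"tz":120,"turn":3.7},{"tx":0,"ty":0,"tz":180,"turn":3.7},{"tx":0,"ty":0,"tz":180,"turn":3.7}]'
python3 - <<'E'
from h import *
np.set_printoptions(precision=4,suppress=True)
s=ctrl.get_state();print(s['time'],s['position'],s['joint_positions'],R.from_rotvec(s['tool_rot']).as_matrix())
snap('wrist','w2.png');snap('top','t2.png');snap('side')
for c in ['wrist','top','side']:
  for q in ['thermometer_grip','thermometer_lens','thermometer','door_handle']:print(c,q,[(np.round(r['xyz'],4).tolist(),round(r['confidence'],2)) for r in ctrl.mark_of(c,q)][:2])
print(toolshift([.477,-.312,.028]))
E
```

```text
time: 11.78
position: [0.409, 0.3749, 0.3476]
tool_rot: [2.37, 2.062, -0.005]
ft_force: [0.7, 0.7, 0.0]
grip_width: 0.55
grip_force: 0.0
time: 12.4
position: [0.4865, 0.1277, 0.3825]
tool_rot: [-2.37, -2.061, -0.0]
ft_force: [1.1, 0.0, -0.1]
grip_width: 0.907
grip_force: 0.0
time: 13.02
position: [0.4785, -0.1738, 0.383]
tool_rot: [2.37, 2.061, -0.002]
ft_force: [0.4, -0.4, -0.1]
grip_width: 0.92
grip_force: 0.0
time: 13.65
position: [0.4775, -0.3124, 0.3823]
tool_rot: [-3.021, -0.857, 0.0]
ft_force: [-0.3, 0.5, 0.2]
grip_width: 0.923
grip_force: 0.0
time: 14.15
position: [0.4744, -0.3105, 0.1983]
tool_rot: [-3.113, -0.37, 0.012]
ft_force: [-0.1, -0.6, 0.4]
grip_width: 0.919
grip_force: 0.0
14.15 [ 0.4744 -0.3105  0.1983] [ 1.141   0.2429 -0.6987  1.692   0.1606  1.2759 -0.9258] [[ 0.9721  0.2344 -0.0082]
 [ 0.2345 -0.9721  0.0059]
 [-0.0066 -0.0077 -0.9999]]
wrist thermometer_grip [([0.4806, -0.3142, 0.0217], 0.89)]
wrist thermometer_lens [([0.5477, -0.2966, 0.0239], 0.56)]
wrist thermometer []
wrist door_handle []
top thermometer_grip [([0.4748, -0.3126, 0.022], 0.62)]
top thermometer_lens [([0.5521, -0.2929, 0.0215], 0.62)]
top thermometer [([0.4629, -0.3218, 0.0034], 0.72)]
top door_handle [([0.7197, -0.3295, -0.0026], 0.6), ([0.4086, 0.376, 0.2513], 0.59)]
side thermometer_grip []
side thermometer_lens [([0.5524, -0.2953, 0.0228], 0.96)]
side thermometer [([0.4614, -0.3142, 0.001], 0.74)]
side door_handle [([0.4081, 0.3748, 0.2543], 0.87)]
[ -0.7272  -0.119  174.8047]
```

View pics/w2.png

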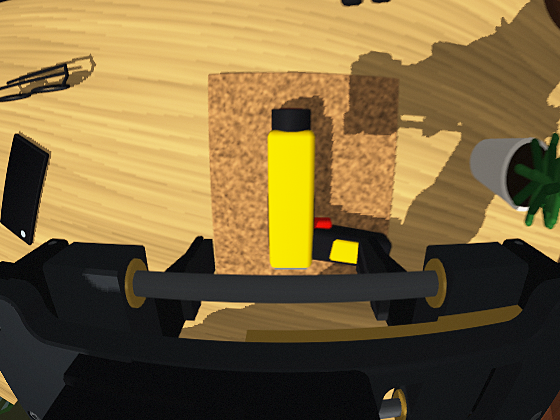

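View pics/t2.png

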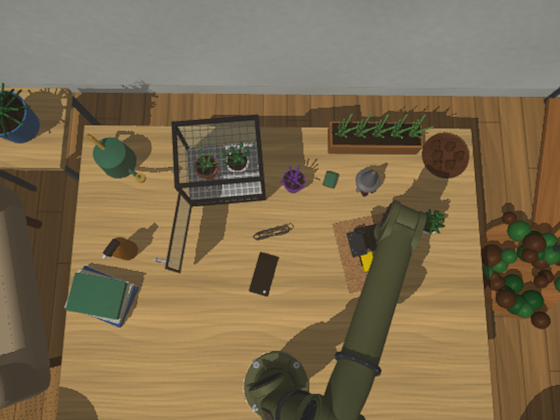

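The wrist view shows the thermometer barrel at (291,200), aligned between the fingers. The top view shows the door open, lying from (183,195) to (172,270). Now I'll descend.

```bash

python3 -m crank '[{"tx":0,"ty":0,"tz":50,"turn":0},{"tx":0,"ty":0,"tz":100,"turn":0},{"tx":0,"ty":0,"tz":140,"turn":0},{"tx":0,"ty":0,"tz":160,"turn":0},{"tx":0,"ty":0,"tz":168,"turn":0}]'
python3 -m crank '[{"tx":0,"ty":0,"tz":3,"turn":0},{"tx":0,"ty":0,"tz":3,"turn":0}]'
python3 -c "
from h import *
s=ctrl.get_state();print(s['joint_positions'],R.from_rotvec(s['tool_rot']).as_matrix().round(3),toolshift([.477,-.312,.028]))"
```

```text
time: 15.52
position: [0.4777, -0.3118, 0.0342]
tool_rot: [-3.119, -0.371, 0.001]
ft_force: [-0.4, 0.1, 0.5]
grip_width: 0.924
grip_force: 0.0
time: 15.78
position: [0.4786, -0.3125, 0.033]
tool_rot: [3.118, 0.37, 0.002]
ft_force: [-0.3, 0.6, 0.2]
grip_width: 0.921
grip_force: 0.0
[ 1.07522482  0.42691322 -0.64385485  1.84483627  0.3071587   0.96822364
 -1.03590809] [[ 0.972  0.234  0.002]
 [ 0.234 -0.972 -0.001]
 [ 0.001  0.002 -1.   ]] [-1.47202485 -0.91060883  5.01894941]
```

```bash

python3 -m crank '[{"tx":-1,"ty":0,"tz":5,"turn":0},{"tx":-1,"ty":0,"tz":5,"turn":0}]'
python3 -m crank '[{"tx":0,"ty":0,"tz":0,"turn":0},{"tx":0,"ty":0,"tz":0,"turn":0},{"tx":0,"ty":0,"tz":0,"turn":0},{"tx":0,"ty":0,"tz":0,"turn":0},{"tx":0,"ty":0,"tz":0,"turn":0}]' 30 40
python3 -m crank '[{"tx":0,"ty":0,"tz":0,"turn":0},{"tx":0,"ty":0,"tz":0,"turn":0},{"tx":0,"ty":0,"tz":-8,"turn":0},{"tx":0,"ty":0,"tz":-20,"turn":0},{"tx":0,"ty":0,"tz":-40,"turn":0}]'
python3 - <<'E'
from h import *
s=ctrl.get_state();print(s['torque'],s['ft_force'],s['joint_positions']);
E
```

```text
time: 16.02
position: [0.4766, -0.3123, 0.0269]
tool_rot: [3.119, 0.37, -0.0]
ft_force: [0.6, 0.6, -0.4]
grip_width: 0.921
grip_force: 0.0
time: 16.65
position: [0.4769, -0.3123, 0.0268]
tool_rot: [3.119, 0.37, 0.0]
ft_force: [-0.3, -0.3, 0.3]
grip_width: 0.503
grip_force: 40.0
time: 17.27
position: [0.4765, -0.3118, 0.0675]
tool_rot: [-3.119, -0.371, 0.001]
ft_force: [0.1, 1.1, -1.6]
grip_width: 0.501
grip_force: 40.0
[ 0.03728968 -0.06106598 -0.00495503] [ 0.13166645  1.14843805 -1.58876614] [ 1.0968482   0.3792195  -0.66369964  1.82438809  0.26888782  1.03039875
 -1.00660419]
```

```bash

python3 -m crank '[{"tx":2,"ty":-5,"tz":-35,"turn":0},{"tx":10,"ty":-26,"tz":-65,"turn":0},{"tx":25,"ty":-65,"tz":-78,"turn":0},{"tx":42,"ty":-110,"tz":-78,"turn":0},{"tx":59,"ty":-155,"tz":-78,"turn":0}]'
python3 -m crank '[{"tx":17,"ty":-45,"tz":0,"turn":0},{"tx":34,"ty":-90,"tz":0,"turn":0},{"tx":51,"ty":-135,"tz":0,"turn":0},{"tx":68,"ty":-180,"tz":0,"turn":0},{"tx":84,"ty":-220,"tz":0,"turn":0}]'
python3 -m crank '[{"tx":14,"ty":-35,"tz":5,"turn":0},{"tx":24,"ty":-62,"tz":15,"turn":-0.5},{"tx":30,"ty":-75,"tz":28,"turn":-1},{"tx":31,"ty":-78,"tz":38,"turn":-1.5},{"tx":31,"ty":-78,"tz":42,"turn":-1.7}]'
python3 -m crank '[{"tx":0,"ty":0,"tz":0,"turn":0},{"tx":0,"ty":0,"tz":0,"turn":0}]'
python3 - <<'E'
from h import *
np.set_printoptions(precision=4,suppress=True)
s=ctrl.get_state();print(s['time'],s['position'],s['joint_positions'],R.from_rotvec(s['tool_rot']).as_matrix(),s['qd'])
snap('wrist','w3.png');snap('top');snap('side','s3.png')
for c in ['wrist','top','side']:
  for q in ['thermometer_lens','thermometer_grip','thermometer','terracotta_pot_mid','white_pot']:print(c,q,[(np.round(r['xyz'],4).tolist(),round(r['confidence'],2)) for r in ctrl.mark_of(c,q)][:2])
print(toolshift([.5393,.1695,.103]))
E
```

```text
time: 17.9
position: [0.4984, -0.1463, 0.1466]
tool_rot: [3.118, 0.37, 0.003]
ft_force: [0.5, -1.0, -2.3]
grip_width: 0.503
grip_force: 40.0
time: 18.52
position: [0.5283, 0.0878, 0.1464]
tool_rot: [3.118, 0.372, 0.003]
ft_force: [-0.3, -0.1, -1.7]
grip_width: 0.503
grip_force: 40.0
time: 19.15
position: [0.5395, 0.1675, 0.1019]
tool_rot: [3.083, 0.601, -0.003]
ft_force: [0.6, 0.1, -1.2]
grip_width: 0.498
grip_force: 40.0
time: 19.4
position: [0.5403, 0.168, 0.1031]
tool_rot: [3.084, 0.598, 0.001]
ft_force: [0.1, -0.3, -1.9]
grip_width: 0.506
grip_force: 40.0
19.4 [0.5403 0.168  0.1031] [ 0.4388  0.4058 -0.9406  1.7996  0.3628  1.1207 -1.8122] [[ 0.9275  0.3738  0.0006]
 [ 0.3738 -0.9275 -0.0005]
 [ 0.0003  0.0006 -1.    ]] [-0.0043 -0.0008 -0.0035 -0.0021 -0.0009 -0.002  -0.0004]
wrist thermometer_lens [([0.6058, 0.1942, 0.0982], 0.93)]
wrist thermometer_grip [([0.5424, 0.1686, 0.0987], 0.88)]
wrist thermometer [([0.5295, 0.1614, 0.0805], 0.6)]
wrist terracotta_pot_mid [([0.5312, 0.1635, 0.0796], 0.74)]
wrist white_pot [([0.6093, 0.1942, 0.102], 0.49)]
top thermometer_lens []
top thermometer_grip []
top thermometer [([0.7496, 0.1926, -0.0007], 0.58)]
top terracotta_pot_mid [([0.7123, -0.0612, 0.0399], 0.76), ([0.7442, 0.2534, 0.102], 0.73)]
top white_pot [([0.7677, 0.144, 0.0589], 0.72)]
side thermometer_lens [([0.6136, 0.2018, 0.1007], 0.97)]
side thermometer_grip [([0.5392, 0.172, 0.1041], 0.62)]
side thermometer [([0.5266, 0.1632, 0.0808], 0.74), ([0.6133, 0.1963, 0.0999], 0.51)]
side terracotta_pot_mid [([0.7443, 0.2507, 0.1031], 0.96), ([0.7105, -0.0553, 0.0393], 0.62)]
side white_pot [([0.7617, 0.1392, 0.061], 0.86)]
[-0.3172 -0.6908 -0.239 ]
```

View pics/w3.png

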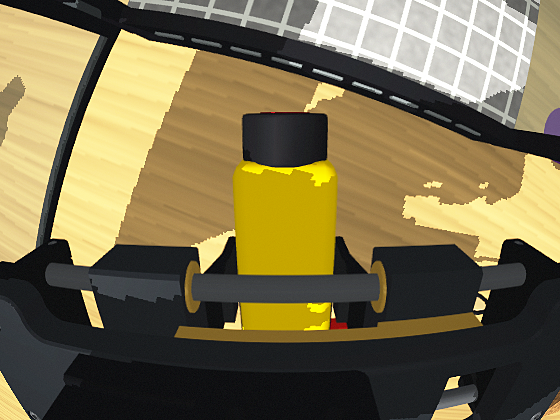

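The wrist view shows the nose at (285,138) pointing straight in, just short of the doorway sill. The lens measures (0.610, 0.198, 0.100), about 0.146 m from the pot's axis and 0.11 m from its side, with the bearing matching. I'll hold here.

```bash

Z='hold'
python3 -m crank '[{"tx":0,"ty":0,"tz":0,"turn":0},{"tx":0,"ty":0,"tz":0,"turn":0},{"tx":0,"ty":0,"tz":0,"turn":0},{"tx":0,"ty":0,"tz":0,"turn":0},{"tx":0,"ty":0,"tz":0,"turn":0}]'
python3 -m crank '[{"tx":0,"ty":0,"tz":0,"turn":0},{"tx":0,"ty":0,"tz":0,"turn":0},{"tx":0,"ty":0,"tz":0,"turn":0},{"tx":0,"ty":0,"tz":0,"turn":0},{"tx":0,"ty":0,"tz":0,"turn":0}]'
python3 -m crank '[{"tx":0,"ty":0,"tz":0,"turn":0},{"tx":0,"ty":0,"tz":0,"turn":0},{"tx":0,"ty":0,"tz":0,"turn":0},{"tx":0,"ty":0,"tz":0,"turn":0},{"tx":0,"ty":0,"tz":0,"turn":0}]'
python3 -m crank '[{"tx":0,"ty":0,"tz":0,"turn":0},{"tx":0,"ty":0,"tz":0,"turn":0},{"tx":0,"ty":0,"tz":0,"turn":0},{"tx":0,"ty":0,"tz":0,"turn":0},{"tx":0,"ty":0,"tz":0,"turn":0}]'
python3 -m crank '[{"tx":0,"ty":0,"tz":0,"turn":0},{"tx":0,"ty":0,"tz":0,"turn":0},{"tx":0,"ty":0,"tz":0,"turn":0},{"tx":0,"ty":0,"tz":0,"turn":0},{"tx":0,"ty":0,"tz":0,"turn":0}]'
python3 - <<'E'
from h import *
print(toolshift([.477,-.312,.145]), toolshift([.477,-.312,.035]))
E
```

```text
time: 20.92
position: [0.5399, 0.1689, 0.1028]
tool_rot: [3.084, 0.601, -0.0]
ft_force: [0.2, -0.7, -3.2]
grip_width: 0.498
grip_force: 40.0
time: 21.55
position: [0.5399, 0.1689, 0.1028]
tool_rot: [3.084, 0.601, -0.0]
ft_force: [-0.5, 0.3, -2.4]
grip_width: 0.499
grip_force: 40.0
time: 22.18
position: [0.5398, 0.169, 0.1028]
tool_rot: [3.084, 0.601, -0.0]
ft_force: [0.6, 0.5, -2.3]
grip_width: 0.499
grip_force: 40.0
time: 22.8
position: [0.5399, 0.1689, 0.1028]
tool_rot: [3.084, 0.601, -0.0]
ft_force: [-0.8, -0.4, -2.6]
grip_width: 0.504
grip_force: 40.0
time: 23.42
position: [0.5399, 0.169, 0.1028]
tool_rot: [3.084, 0.601, -0.0]
ft_force: [0.5, -0.4, -2.3]
grip_width: 0.503
grip_force: 40.0
[-238.81742491  422.2007571   -42.2058168 ] [-238.81120311  422.19581015   67.79418291]
```

```bash

python3 -m crank '[{"tx":-15,"ty":5,"tz":-15,"turn":0},{"tx":-35,"ty":30,"tz":-35,"turn":0},{"tx":-55,"ty":70,"tz":-42,"turn":0},{"tx":-77,"ty":110,"tz":-42,"turn":0},{"tx":-99,"ty":150,"tz":-42,"turn":0}]'
python3 -m crank '[{"tx":-21,"ty":42,"tz":0,"turn":0},{"tx":-43,"ty":84,"tz":0,"turn":0},{"tx":-65,"ty":126,"tz":0,"turn":0},{"tx":-87,"ty":168,"tz":0,"turn":0},{"tx":-109,"ty":210,"tz":0,"turn":0}]'
python3 -m crank '[{"tx":-18,"ty":35,"tz":0,"turn":0.5},{"tx":-28,"ty":55,"tz":10,"turn":1},{"tx":-31,"ty":62,"tz":35,"turn":1.5},{"tx":-31,"ty":62,"tz":65,"turn":1.7},{"tx":-31,"ty":62,"tz":90,"turn":1.7}]'
python3 -m crank '[{"tx":0,"ty":0,"tz":10,"turn":0},{"tx":0,"ty":0,"tz":15,"turn":0},{"tx":0,"ty":0,"tz":18,"turn":0},{"tx":0,"ty":0,"tz":20,"turn":0},{"tx":0,"ty":0,"tz":20,"turn":0}]'
python3 - <<'E'
from h import *
s=ctrl.get_state();print(R.from_rotvec(s['tool_rot']).as_matrix().round(3),toolshift([.4768,-.312,.0268]),s['ft_force'])
E
```

```text
time: 24.05
position: [0.5042, -0.0086, 0.1451]
tool_rot: [3.083, 0.601, 0.001]
ft_force: [0.3, 0.1, -1.6]
grip_width: 0.504
grip_force: 40.0
time: 24.68
position: [0.482, -0.2442, 0.145]
tool_rot: [3.083, 0.601, 0.0]
ft_force: [0.2, 0.9, -1.3]
grip_width: 0.5
grip_force: 40.0
time: 25.3
position: [0.4768, -0.3104, 0.0529]
tool_rot: [-3.118, -0.37, 0.001]
ft_force: [-0.3, -0.0, -1.9]
grip_width: 0.501
grip_force: 40.0
time: 25.92
position: [0.4769, -0.3121, 0.0352]
tool_rot: [3.119, 0.37, 0.001]
ft_force: [-0.3, -0.9, -2.3]
grip_width: 0.506
grip_force: 40.0
[[ 0.972  0.234  0.   ]
 [ 0.234 -0.972 -0.001]
 [ 0.     0.001 -1.   ]] [-0.10626407 -0.18529122  8.44246594] [-0.29659198 -0.94616932 -2.28914274]
```

```bash

python3 -m crank '[{"tx":0,"ty":0,"tz":2,"turn":0},{"tx":0,"ty":0,"tz":4,"turn":0},{"tx":0,"ty":0,"tz":6,"turn":0},{"tx":0,"ty":0,"tz":7.5,"turn":0},{"tx":0,"ty":0,"tz":7.5,"turn":0}]'
python3 -m crank '[{"tx":0,"ty":0,"tz":0.5,"turn":0},{"tx":0,"ty":0,"tz":1,"turn":0},{"tx":0,"ty":0,"tz":1,"turn":0}]'
```

```text
time: 26.55
position: [0.4766, -0.3118, 0.0271]
tool_rot: [-3.119, -0.371, 0.0]
ft_force: [-0.6, -0.1, -2.5]
grip_width: 0.5
grip_force: 40.0
time: 26.92
position: [0.4768, -0.3119, 0.0268]
tool_rot: [3.119, 0.371, -0.0]
ft_force: [-1.8, 0.9, 4.0]
grip_width: 0.501
grip_force: 40.0
```

Contact with the mat: the force changed from -2.5 to +4 N. I'll release gently and retreat.

```bash

python3 -m crank '[{"tx":0,"ty":0,"tz":0,"turn":0},{"tx":0,"ty":0,"tz":0,"turn":0},{"tx":0,"ty":0,"tz":0,"turn":0},{"tx":0,"ty":0,"tz":0,"turn":0},{"tx":0,"ty":0,"tz":0,"turn":0}]' 80
python3 -m crank '[{"tx":0,"ty":0,"tz":-20,"turn":0},{"tx":0,"ty":0,"tz":-60,"turn":0},{"tx":0,"ty":0,"tz":-110,"turn":0},{"tx":0,"ty":0,"tz":-165,"turn":0},{"tx":0,"ty":0,"tz":-220,"turn":0}]'
python3 -m crank '[{"tx":-50,"ty":30,"tz":-20,"turn":0},{"tx":-100,"ty":60,"tz":-40,"turn":0},{"tx":-120,"ty":90,"tz":-40,"turn":0},{"tx":-120,"ty":130,"tz":-40,"turn":0},{"tx":-120,"ty":130,"tz":-40,"turn":0}]'
python3 - <<'E'
from h import *
snap('top','t4.png');snap('side')
for c in ['top','side']:
  for q in ['thermometer','thermometer_lens','door_handle','terracotta_pot','white_pot','eyeglasses','phone']:print(c,q,[(np.round(r['xyz'],3).tolist(),round(r['confidence'],2)) for r in ctrl.mark_of(c,q)][:2])
print(ctrl.get_state()['time'])
E
```

```text
time: 27.55
position: [0.4767, -0.3119, 0.0263]
tool_rot: [3.12, 0.37, -0.0]
ft_force: [-0.1, -1.5, -0.0]
grip_width: 0.903
grip_force: 0.0
time: 28.18
position: [0.4768, -0.3115, 0.2497]
tool_rot: [3.118, 0.371, 0.002]
ft_force: [0.6, -0.5, -0.5]
grip_width: 0.919
grip_force: 0.0
time: 28.8
position: [0.3895, -0.469, 0.2867]
tool_rot: [3.12, 0.365, 0.001]
ft_force: [-0.0, -0.1, 0.0]
grip_width: 0.915
grip_force: 0.0
top thermometer [([0.462, -0.317, 0.002], 0.88)]
top thermometer_lens [([0.551, -0.291, 0.021], 0.66), ([0.559, -0.537, 0.003], 0.45)]
top door_handle [([0.41, 0.379, 0.25], 0.88), ([0.624, 0.307, 0.171], 0.29)]
top terracotta_pot [([0.711, -0.06, -0.001], 0.81), ([0.745, 0.246, 0.059], 0.66)]
top white_pot [([0.764, 0.142, 0.058], 0.67), ([0.744, 0.253, 0.1], 0.64)]
top eyeglasses [([0.522, 0.019, 0.002], 0.61), ([0.743, 0.254, 0.098], 0.6)]
top phone [([0.385, 0.048, 0.001], 0.72)]
side thermometer [([0.46, -0.313, 0.003], 0.97)]
side thermometer_lens [([0.743, 0.248, 0.062], 0.31)]
side door_handle []
side terracotta_pot [([0.749, 0.253, 0.064], 0.81), ([0.714, -0.058, -0.001], 0.55)]
side white_pot [([0.76, 0.141, 0.058], 0.95), ([0.752, 0.195, 0.0], 0.41)]
side eyeglasses [([0.526, 0.019, 0.001], 0.76), ([0.462, -0.314, 0.003], 0.34)]
side phone [([0.382, 0.05, 0.0], 0.83)]
29.6
```

View pics/t4.png

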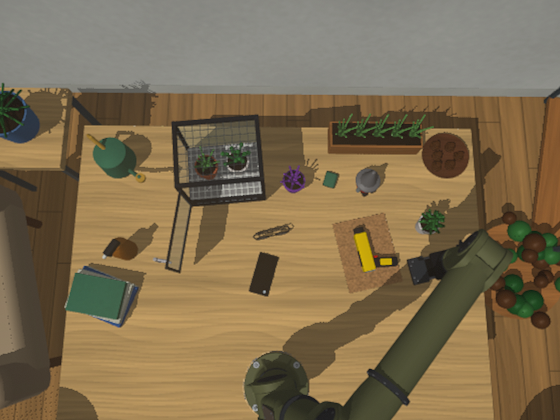

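The thermometer lies on the mat at (370,250), the door is open at (178,235), and everything else is where it was. Handing in.

```bash
python3 -c "
from h import *
print(ctrl.close_job())"
```

```text
the job is handed in; nothing more can be done
None
```

The job is handed in at about 30 s: the door is wide open (about 1.8 rad), the thermometer was held still for over 3 s with its lens about 11 cm from the pot's side, then set back on the mat, and the final pictures show the pots and other things where they were.

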